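Wedge the staking block fast

TASK

Lock the wooden staking block tight in its holder on the bench: slide the brass wedge, thin end first, loosely into the slot beside the block and let it go, then take the small hammer and tap the wedge home until it is firmly tight. Tap lightly and stop as soon as it is tight: an over-driven wedge bruises the block. Finish by laying the hammer flat on the bench top, and leave the loupe, the punch and the oil bottle where they stand.

Things in the scene. Friction and masses are not known exactly. Their poses are not given: they have to be found in the camera images.
- holder: Fixed holder: dark board 180x116x10 mm with three aluminium bars 20 mm high. Origin: on its underside; board x -100..80, y -58..58 mm. +x: way the wedge is driven, +y left. Right fence: inner face y -44. End stop: face x +62.5. Left cleat: face slopes 1 in 10 as the wedge, x -46..+56, about y +16 at x -46, +6 at x +56, but adjustable: +-2 mm from job to job, so tight depth must be felt.
- block: Beech staking block 110x46x22 mm with holes in the top, lying loose in the holder between fence and slot, long side (its y) along the holder's x, front end near holder x -48 mm. Origin: centre of underside. At the start up to 2 mm off the fence, so its left face, one side of the slot, lies at holder y +2 to +4 mm: enter the wedge clear of it. The wedge then pushes it onto the fence.
- wedge: Loose brass wedge, 24 mm high, about 0.3 kg. Own +x points to the thin end. Parallel tail 15 mm thick, x -30..0 mm (grip here), then an 80 mm taper to 7 mm: right face straight at y -7.5, left face slopes from y +7.5 to -0.5. Origin: underside, where tail meets taper, mid tail. In the slot: holder y about +9.5 mm, z 10 mm, axes as the holder's. Tight with the origin at holder x -74..-34 mm.
- wedge_butt (a point): Centre of the wedge's flat butt (15 wide, 24 high), the end to be struck towards the thin end: wedge x -30, z 12 mm. Under 5 N leaves it loose. Taps or pushes of 15 to 20 N along the slot make it firmly tight: it then moves less than 1 mm a tap and stays by friction. Keep every tap under 30 N. While loose it slides at 1 to 3 N.
- hammer: Watchmaker's hammer, 60 g, lying on its side. Round handle 180 mm long along its y (-95..+85 mm), 10 mm wide and 13 thick at mid length, 7 and 9 mm near y +47; its axis lies 6.5 mm above the bench. Head at the +y end. Origin: underside, mid length. Gripped from above at y +47 (42 mm from the head) and lifted flat, it can be tapped sideways with a face.
- hammer_head (a point): Centre of the hammer's steel head: hammer y +89, z 6.5 mm. Head is a 13 mm round bar 40 mm long along the hammer's x, a flat striking face at each end (20 mm to either side).
- loupe: Black eye loupe, 34 mm across, 30 mm high, standing behind the holder; origin under its centre; not to be moved.
- punch: White hand punch, 16 mm foot, 72 mm high, standing behind the holder; origin under its foot; not to be knocked.
- oil_bottle: Brown dropper bottle, 29 mm across, 90 mm high, standing left of the holder; origin under its centre; not to be knocked.
Things that resemble listed ones, but are neither listed nor needed, are in the scene too. Several things have the shape of the block; the one meant has the colours described above.

How it is judged:
On the way, in this order (a step that is already met when the one before it is completed fails the run):
1. the wedge lies in the slot, thin end first, still loose, and the fingers have let it go (y of wedge in the frame of holder between 0.003 and 0.016 m and angle between the x axis of wedge and the x axis of holder, either way round below 0.1 rad and angle between wedge's own z axis and vertical below 0.06 rad and z of wedge in the frame of holder below 0.014 m and x of wedge in the frame of holder between -0.105 and -0.02 m and contact force between the fingers and wedge below 0.1 N and contact force between wedge and block below 3 N), for 0.2 s.
2. the wedge is tight, with the hammer's head at its butt and the fingers off it (contact force between wedge and block above 8 N and contact force between the fingers and wedge below 0.1 N and distance between hammer_head and wedge_butt below 0.06 m), for 0.1 s.
At the end, for the whole second after the job is handed in: wedge flat in the slot, thin end first, pressing the block against the fence with more than 8 N by itself; block flat and square in the holder; hammer lying still and flat on the bench top; bystanders where they stood (y of wedge in the frame of holder between 0.003 and 0.016 m and angle between the x axis of wedge and the x axis of holder, either way round below 0.1 rad and angle between wedge's own z axis and vertical below 0.06 rad and z of wedge in the frame of holder below 0.014 m and x of wedge in the frame of holder between -0.105 and -0.02 m and contact force between wedge and block above 8 N and linear speed of wedge below 0.01 m/s and angle between the y axis of block and the x axis of holder, either way round below 0.03 rad and z of block in the frame of holder below 0.0125 m and angle between block's own z axis and vertical below 0.03 rad and height (world z) of hammer below 0.008 m and angle between hammer's own z axis and vertical below 0.15 rad and linear speed of hammer below 0.02 m/s); the robot touches nothing.
It fails at once if the wedge was over-driven: it squeezed the block with more than 40 N (contact force between wedge and block above 40 N).
It fails at once if the wedge was struck hard: more than 30 N from the hammer (contact force between hammer and wedge above 30 N).
It fails at once if the loupe was moved more than 15 mm (distance of loupe from where it was at the start of the episode above 0.015 m).
It fails at once if the punch was moved more than 15 mm (distance of punch from where it was at the start of the episode above 0.015 m).
It fails at once if the oil bottle was moved more than 15 mm (distance of oil_bottle from where it was at the start of the episode above 0.015 m).
It also fails if it takes over 54 s, if anything falls off the work surface, if the arm or the gripper's body presses on something with over 40 N, if the wrist force passes 120 N, or if a joint passes its speed limit or range.

ROBOT

A 7-joint arm with a two-finger parallel gripper is mounted at the origin on the work surface; the furniture and walls round the work are solid. World frame = base frame: x ahead of the robot, y to its left, z up, the work surface at z = 0. Lengths are in m, angles in rad, forces in N, time in s.
With the tool pointing down it reaches from about 0.35 to 0.9 m from the base axis. Payload 8.1 kg.
Tool frame: the origin (TCP) lies midway between the tips of the shut fingers; the grasp point (between the pads) lies 19 mm behind it; z points along the fingers, y is the line along which they close (so a half turn about z gives the same grasp; the last joint's range is limited). The gripper opens to 92 mm and grips with 3 to 60 N. Pads are 19 mm wide; open, the fingers measure 130 mm over their backs; the gripper's body (75 mm by 190 mm) begins 47 mm behind the grasp point.
Start: joints at [-1.42, 0.434, 0.025, 1.573, -0.012, 1.134, -0.075], TCP at [0.157, 0.605, 0.227] pointing down, gripper open.
Joint ranges: [-2.62, 2.62], [-0.44, 2.09], [-1.27, 1.32], [0.08, 2.57], [-1.32, 4.46], [0.12, 2], [-2.74, 2.74]. Speed limits (rad/s): [2.22, 2.22, 3.01, 3.01, 3.14, 3.14, 3.14].

INTERFACE

Orientations are given as a rotation vector (axis times angle).
In Python, from cell import arm gives the robot as it stands.
- The arm moves only by the tool carry_out, never from a script. Its arguments are lists of equal length, an entry for each row: "claw": the finger opening in cm, from 0 to 9.18; "delta_pos": the shift along the tool's x, y, z in cm, a list of three; "angular": the turn, a rotation vector about the tool's x, y, z in rad, a list of three. In form: {"claw": [claw, ...], "delta_pos": [[dx, dy, dz], ...], "angular": [[ax, ay, az], ...]}. A call has 1 to 20 rows; each row shifts and turns the commanded pose from where the row before left it, along the tool's axes as they then stand; what a row does not reach is not made up. A row lasts 1/10 s, in which the tool goes at most 50 mm and 8.59 degrees, less where a joint would pass 70% of its speed; a pose out of reach is approached as far as the arm can. A call with a gripper value outside its range is refused whole. The fingers move at their own pace and stop on an object; "force" is the grip in N (left out, the last holds). Time passes only in rows, so rows that do not move let the fingers close. It gives the time, the measured TCP pose, the force, the opening and the grip force at its end, in the units of the state.
- arm.observe(): the state, without advancing time (a new reading comes with each control period).
- arm.get_image(name): name is "scene" or "top" or "wrist"; returns a dict with "frame" (480x640x3 uint8, red, green, blue), "mtx" (3x3 intrinsics, pixels), "T" (4x4, takes a point from camera to world coordinates). Camera axes: x right, y down, z forward; pixel columns grow to the right and rows downward; lengths in m; the calibration is good to about 2 mm. A picture is of the moment at which its call begins. There is no depth.
- arm.sign_off(): hands the job in; it is judged then, once.
Trained networks look in a picture, given as the dict that the camera call returned (one of the last four; its "shot" number tells which), for a name from the list of things; names that differ only in an ending like _2 or _b are one class to them, and where a whole thing is asked for, a point or a joint stands for the part that bears it (a point fixed in the world has none). Each returns a list of dicts, best first, with "conf" (0 to 1); they miss things now and then, are a little off and sometimes report something else, mostly with a low value. They report only what shows in the picture. A call takes as long as a camera call. They do not tell look-alikes from the thing itself.
- arm.look_for(label, picture): "centre" ([column, row] as shares, 0 to 1, of the picture: columns of its width, rows of its height, amid what is visible of it).
- arm.trace(label, picture): "region" (480x640 bool, what is visible of it) and "centre" ([column, row] as shares, 0 to 1, of the picture: columns of its width, rows of its height, amid what is visible of it).
- arm.place_of(label, picture): "centre" ([column, row] as shares, 0 to 1, of the picture: columns of its width, rows of its height: a listed point, or the origin of a listed thing).
The state is a dict: "clock": time; "joints": joint angles; "dq": joint speeds; "joint_efforts": joint torques, N m; "position": TCP position; "ee_rot": TCP orientation; "force": force on the tool from outside, world axes, zero at the start; "ft_torque": the same for the moment, N m; "width": opening from 0.0 (shut) to 1.0 (fully open); "gripper_force": force on a finger pad.
Only numpy, scipy, OpenCV 4.12 (cv2) and the standard library are available. Lean on these libraries where they do the work, as an engineer would, in place of code of your own. Each camera call takes 0.05 s, during which the arm holds its last target. There are 200 camera calls.

## Working session

There is one attempt and no reset: what is moved stays moved. The work goes in short steps, Python scripts to look and compute and a tool call to move; the robot and the scene stay as the last step left them, time stands still between calls to the robot, and variables do not carry over. Pictures are saved under pics/ and viewed, at most 10 in all, crops included, and the job is handed in when it is done.

Besides the shell and the picture viewer there is one more tool, called as a command line: name --argument value ..., lists and objects as JSON in quotes. carry_out: Moves the arm, as the interface text tells. Its arguments: {"type":"object","properties":{"claw":{"type":"array","items":{"type":"number"}},"delta_pos":{"type":"array","items":{"type":"array","items":{"type":"number"}}},"angular":{"type":"array","items":{"type":"array","items":{"type":"number"}}},"force":{"type":"number"}},"required":["claw","delta_pos","angular"]}

```bash
mkdir -p pics; cat > h.py <<'E'
from cell import arm
import numpy as np, cv2
from scipy.spatial.transform import Rotation as R
def save(p,n): cv2.imwrite('pics/'+n,cv2.cvtColor(p['frame'],cv2.COLOR_RGB2BGR))
def w(p,c,z):
    "pixel share -> world at height z"
    return wp(p,[c[0]*640,c[1]*480],z)
def wp(p,uv,z):
    d=p['T'][:3,:3]@np.linalg.solve(p['mtx'],[uv[0],uv[1],1]); o=p['T'][:3,3]
    return o+d*(z-o[2])/d[2]
def pix(p,X):
    c=np.linalg.inv(p['T'])@np.r_[X,1]; q=p['mtx']@c[:3]; return q[:2]/q[2]
E
python3 - <<'E'
from h import *
s=arm.observe(); print({k:np.round(v,3) for k,v in s.items()})
for n in ['top','scene']:
    p=arm.get_image(n); save(p,n+'0.png'); print(n,p['T'].round(3).tolist(),p['mtx'].round(0).tolist())
    for l,z in [('holder',0),('block',.01),('wedge',0),('wedge_butt',.012),('hammer',0),('hammer_head',.0065),('loupe',0),('punch',0),('oil_bottle',0)]:
        for r in arm.place_of(l,p)[:4]:
            c=r['centre']; print(l,round(r['conf'],2),np.round([c[0]*640,c[1]*480]),w(p,c,z).round(4))
E
```

```text
{'clock': np.float64(0.0), 'joints': array([-1.42 ,  0.435,  0.025,  1.574, -0.012,  1.134, -0.075]), 'dq': array([-0.   , -0.003,  0.002,  0.001,  0.001, -0.001,  0.   ]), 'joint_efforts': array([ 0.0000e+00, -6.6786e+01,  9.8500e-01, -3.1445e+01, -6.0000e-02,
        4.3000e-02,  0.0000e+00]), 'position': array([0.157, 0.604, 0.226]), 'ee_rot': array([-3.980e-01, -3.116e+00,  3.000e-03]), 'force': array([-0.049, -0.067, -1.019]), 'ft_torque': array([ 0.02 , -0.023, -0.048]), 'gripper_force': np.float64(0.0), 'width': np.float64(0.998)}
top [[-0.009, -0.991, 0.134, 0.38], [-1.0, 0.01, 0.007, 0.128], [-0.009, -0.134, -0.991, 0.89], [0.0, 0.0, 0.0, 1.0]] [[517.0, 0.0, 313.0], [0.0, 517.0, 232.0], [0.0, 0.0, 1.0]]
holder 0.61 [272. 194.] [0.569  0.2051 0.    ]
block 0.75 [282. 192.] [0.5699 0.1868 0.01  ]
block 0.58 [267. 372.] [0.2656 0.2125 0.01  ]
block 0.5 [172. 285.] [0.4116 0.3738 0.01  ]
wedge 0.85 [170. 286.] [0.4102 0.3805 0.    ]
wedge_butt 0.57 [180. 302.] [0.3827 0.3593 0.012 ]
hammer 0.69 [429. 252.] [ 0.464  -0.0657  0.    ]
hammer_head 0.89 [380. 253.] [0.4631 0.0196 0.0
[... 158 characters left out ...]
447, 0.742, -0.5, 1.016], [0.894, -0.381, 0.235, -0.119], [-0.016, -0.552, -0.834, 0.914], [0.0, 0.0, 0.0, 1.0]] [[530.0, 0.0, 314.0], [0.0, 530.0, 245.0], [0.0, 0.0, 1.0]]
holder 0.95 [364. 268.] [ 0.5632  0.2014 -0.    ]
block 0.94 [358. 273.] [0.5736 0.1815 0.01  ]
block 0.65 [306. 164.] [0.2696 0.2164 0.01  ]
wedge 0.58 [399. 186.] [0.4145 0.3748 0.    ]
wedge_butt 0.6 [384. 174.] [0.379  0.3574 0.012 ]
hammer 0.68 [223. 281.] [ 0.4619 -0.0623  0.    ]
hammer_head 0.9 [260. 263.] [0.4634 0.0192 0.0065]
loupe 0.83 [356. 353.] [0.7142 0.0993 0.    ]
loupe 0.34 [262. 266.] [0.4677 0.0207 0.    ]
punch 0.52 [396. 335.] [0.7182 0.1828 0.    ]
oil_bottle 0.81 [422. 263.] [0.6069 0.3099 0.    ]
```

View pics/top0.png

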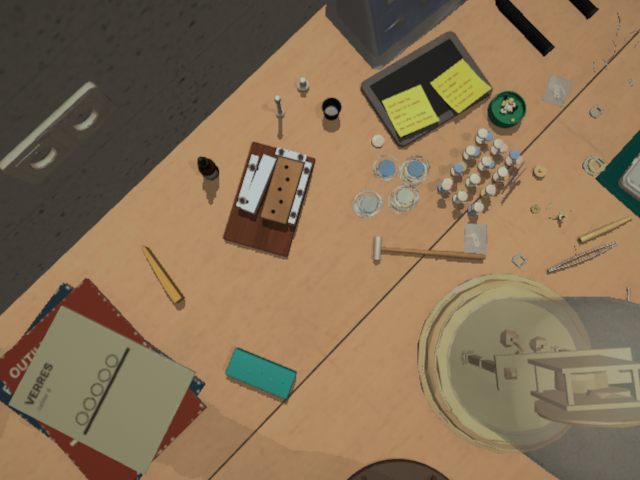

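View pics/scene0.png

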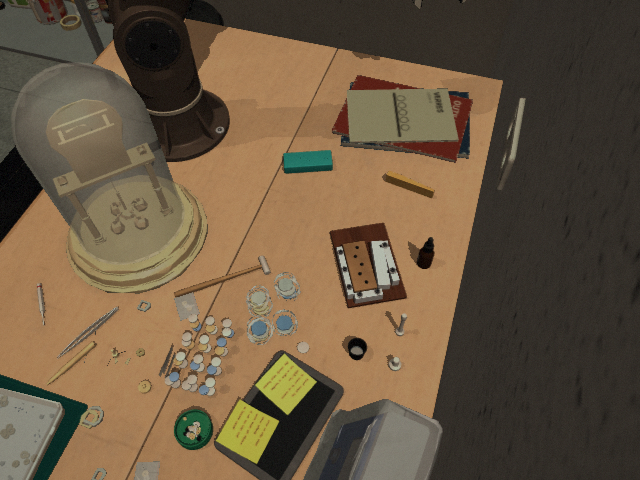

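The top view shows the holder at (270,198) with the beech block at (283,190), the brass wedge at (163,275) with its thin end at (146,248), the hammer at (430,252) with its head at (377,248), and the loupe, punch and bottle at (332,109), (280,110) and (208,170).

What could be mistaken:
- **Wedge:** (163,275), against the yellow rod at (605,230).
- **Block:** beech at (283,190), against the teal box at (261,373).
- **Hammer:** (430,252) only.
- **Punch:** (280,110), against the small stand at (302,85).

I choose the first of each and check them in a crop.

```bash
python3 - <<'E'
from h import *
p=arm.get_image('top')
f=cv2.cvtColor(p['frame'],cv2.COLOR_RGB2BGR)
cv2.imwrite('pics/crop1.png',cv2.resize(f[130:320,130:390],None,fx=3,fy=3,interpolation=cv2.INTER_CUBIC))
for l,z in [('holder',.01),('wedge',.012),('hammer',.0065),('block',.032)]:
    for r in arm.trace(l,p)[:2]:
        m=r['region'].astype(np.uint8)
        pts=np.array([wp(p,(x,y),z)[:2] for y,x in np.argwhere(m)],np.float32)
        (c,s,a)=cv2.minAreaRect(pts*1000); e=np.linalg.svd(pts-pts.mean(0),full_matrices=False)[2][0]
        print(l,round(r['conf'],2),np.round(c),np.round(s),round(a,1),'pca',np.degrees(np.arctan2(e[1],e[0])).round(1),'mean',pts.mean(0).round(4), cv2.boxPoints((c,s,a)).round(0).tolist())
E
```

```text
holder 0.63 [560. 210.] [117. 182.] 73.7 pca 160.1 mean [0.5408 0.2126] [[456.0, 179.0], [631.0, 128.0], [664.0, 240.0], [489.0, 291.0]]
wedge 0.55 [428. 393.] [113.  19.] 36.8 pca -145.3 mean [0.4234 0.3878] [[377.0, 367.0], [389.0, 352.0], [480.0, 420.0], [468.0, 435.0]]
wedge 0.5 [561. 208.] [116. 183.] 73.7 pca 159.9 mean [0.5394 0.2106] [[457.0, 179.0], [632.0, 127.0], [665.0, 238.0], [489.0, 290.0]]
block 0.88 [268. 221.] [110.  49.] 68.3 pca -111.2 mean [0.2676 0.2209] [[224.0, 179.0], [270.0, 161.0], [311.0, 263.0], [265.0, 281.0]]
block 0.66 [567. 186.] [ 48. 113.] 73.1 pca 165.0 mean [0.567  0.1859] [[506.0, 179.0], [614.0, 146.0], [628.0, 193.0], [520.0, 225.0]]
```

View pics/crop1.png

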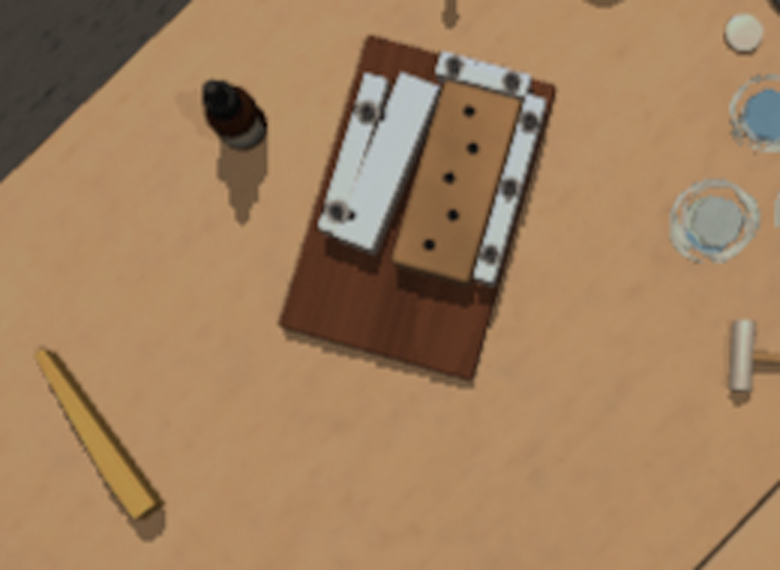

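The crop confirms the choices: the brass wedge's thin end is at upper left and its butt at lower right. The beech block is in the holder, and the slot lies between it and the cleat. The holder's yaw is about -16.3°. Next I move over the wedge.

```bash
cat >> h.py <<'E'
H0=np.array([.5696,.2068]); HY=np.radians(-16.3)
def plan(pos,ydeg,n=None,rot_first=False):
    "rows to bring TCP to pos, tool z down, tool y at world yaw ydeg (mod 180)"
    s=arm.observe(); p=s['position']; C=R.from_rotvec(s['ee_rot']); c=C.as_matrix()
    y=np.degrees(np.arctan2(c[1,1],c[0,1])); d=(ydeg-y+90)%180-90; ya=np.radians(y+d)
    Y=np.array([np.cos(ya),np.sin(ya),0]); Z=np.array([0,0,-1.]); T=R.from_matrix(np.c_[np.cross(Y,Z),Y,Z])
    rv=(C.inv()*T).as_rotvec(); D=np.array(pos)-p
    n=n or int(max(np.ceil(np.linalg.norm(D)/.045),np.ceil(np.linalg.norm(rv)/.14),1))
    L=[]; cur=C
    for i in range(n):
        L.append((cur.inv().apply(D/n)*100).round(2).tolist()); cur=cur*R.from_rotvec(rv/n)
    print('n',n,'pos',p.round(4),'yaw',round(y,2),'turn',round(d,1),'t',round(float(s['clock']),2)); print('delta_pos',L); print('angular',(rv/n).round(4).tolist(),'x',n)
def hold(x,y,z): 
    c,s=np.cos(HY),np.sin(HY); return np.array([H0[0]+c*x-s*y,H0[1]+s*x+c*y,z])
def toh(P):
    c,s=np.cos(HY),np.sin(HY); d=np.array(P)[:2]-H0; return np.array([c*d[0]+s*d[1],-s*d[0]+c*d[1]])
E
python3 - <<'E'
from h import *
plan([.40,.37,.16],126)
p=arm.get_image('wrist'); print(p['T'].round(3).tolist())
E
```

```text
n 8 pos [0.157  0.605  0.2268] yaw 75.45 turn 50.5 t 1.25
delta_pos [[-3.68, -2.08, 0.83], [-3.43, -2.47, 0.83], [-3.13, -2.83, 0.83], [-2.8, -3.16, 0.83], [-2.44, -3.45, 0.83], [-2.04, -3.7, 0.83], [-1.62, -3.9, 0.83], [-1.18, -4.06, 0.83]]
angular [0.0, 0.0, -0.1103] x 8
[[0.25, 0.932, 0.263, 0.086], [0.968, -0.241, -0.068, 0.624], [0.001, 0.272, -0.962, 0.385], [0.0, 0.0, 0.0, 1.0]]
```

carry_out --claw '[6,6,6,6,6,6,6,6,6,6]' --delta_pos '[[-3.68,-2.08,0.83],[-3.43,-2.47,0.83],[-3.13,-2.83,0.83],[-2.8,-3.16,0.83],[-2.44,-3.45,0.83],[-2.04,-3.7,0.83],[-1.62,-3.9,0.83],[-1.18,-4.06,0.83],[0,0,0],[0,0,0]]' --angular '[[0,0,-0.11],[0,0,-0.11],[0,0,-0.11],[0,0,-0.11],[0,0,-0.11],[0,0,-0.11],[0,0,-0.11],[0,0,-0.11],[0,0,0],[0,0,0]]' --force 30

```text
clock: 2.3
position: [0.4005, 0.3688, 0.1602]
ee_rot: [0.962, -2.991, 0.0]
force: [-1.3, 1.0, -0.5]
width: 0.652
gripper_force: 0.0
```

```bash
python3 - <<'E'
from h import *
p=arm.get_image('wrist'); save(p,'w1.png')
for l,z in [('wedge',0),('wedge_butt',.012)]:
    for r in arm.place_of(l,p)[:3]: c=r['centre']; print(l,round(r['conf'],2),np.round([c[0]*640,c[1]*480]),w(p,c,z).round(4))
for r in arm.trace('wedge',p)[:1]:
    m=r['region'].astype(np.uint8)
    cnt=max(cv2.findContours(m,0,2)[0],key=cv2.contourArea)
    a=cv2.approxPolyDP(cnt,4,True)[:,0]; print(m.sum()); 
    for q in a: print(q,wp(p,q,.024)[:2].round(4),wp(p,q,0)[:2].round(4))
s=arm.observe(); print(s['position'],s['force'])
E
```

```text
wedge 0.69 [334. 229.] [0.4067 0.3769 0.    ]
wedge_butt 0.6 [334. 197.] [0.3841 0.3611 0.012 ]
[0.39856975 0.37120809 0.16060639] [-1.18537492  0.27175146  0.10448314]
```

View pics/w1.png

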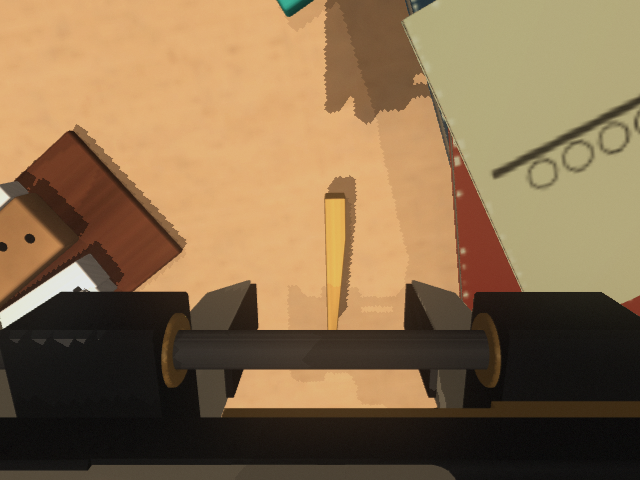

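The wrist view shows the wedge between the fingers, with its butt at (335,197) and the thin end hidden under the gripper. I fit its edges next.

```bash
python3 - <<'E'
from h import *
p=arm.get_image('wrist'); f=p['frame']; hsv=cv2.cvtColor(f,cv2.COLOR_RGB2HSV)
print(hsv[220,330:360:3].tolist(), hsv[220,318:326:2].tolist())
E=[[],[]]
for r in range(200,326,6):
    g=f[r,310:365].astype(int); b=(g[:,2]<0.5*g[:,0])&(g[:,0]>120)
    i=np.flatnonzero(b); 
    if len(i)>3: E[0].append([r,310+i[0]]); E[1].append([r,311+i[-1]])
for k in (0,1):
    print(E[k][::4])
    W=np.array([wp(p,(c,r),.024)[:2] for r,c in E[k]]); e=np.polyfit(W[:,0],W[:,1],1); print('yaw',np.degrees(np.arctan(e[0])).round(2),W[0].round(4),W[-1].round(4))
for uv in [(325,194),(345,194),(335,194),(335,199)]: print(uv,wp(p,uv,.024).round(4))
E
```

```text
[[20, 155, 226], [20, 154, 227], [19, 156, 227], [19, 157, 227], [15, 134, 129], [15, 133, 130], [15, 135, 147], [15, 136, 148], [16, 123, 226], [16, 121, 227]] [[16, 122, 227], [15, 140, 187], [19, 158, 226], [19, 157, 227]]
[[200, np.int64(320)], [224, np.int64(320)], [248, np.int64(321)], [272, np.int64(321)], [296, np.int64(322)], [320, np.int64(322)]]
yaw 36.8 [0.3885 0.3555] [0.4636 0.4113]
[[200, np.int64(352)], [224, np.int64(350)], [248, np.int64(347)], [272, np.int64(346)], [296, np.int64(342)], [320, np.int64(334)]]
yaw 30.0 [0.3752 0.3739] [0.4582 0.4187]
(325, 194) [0.383  0.3559 0.024 ]
(345, 194) [0.3747 0.3673 0.024 ]
(335, 194) [0.3788 0.3616 0.024 ]
(335, 199) [0.3817 0.3637 0.024 ]
```

```bash
python3 - <<'E'
from h import *
p=arm.get_image('wrist'); f=p['frame']; hsv=cv2.cvtColor(f,cv2.COLOR_RGB2HSV)
E=[[],[]]
for r in range(186,326,3):
    g=hsv[r,310:365].astype(int); i=np.flatnonzero((g[:,0]>=18)&(g[:,1]>145)&(g[:,2]>150))
    if len(i)>3: E[0].append([r,310+i[0]]); E[1].append([r,311+i[-1]])
for k in (0,1):
    print([tuple(map(int,x)) for x in E[k][::3]])
    W=np.array([wp(p,(c,r),.024)[:2] for r,c in E[k][1:]]); 
    for W in ([W] if k==0 else [W[:8],W[12:]]): e=np.polyfit(W[:,0],W[:,1],1); print('yaw',np.degrees(np.arctan(e[0])).round(2),W[0].round(4),W[-1].round(4))
E
```

```text
[(201, 321), (210, 321), (219, 322), (228, 322), (237, 322), (246, 322), (255, 322), (264, 322), (273, 323), (282, 323), (291, 323), (300, 323), (309, 324)]
yaw 36.89 [0.3905 0.3576] [0.4594 0.4099]
[(201, 340), (210, 340), (219, 340), (228, 340), (237, 341), (246, 340), (255, 339), (264, 338), (273, 337), (282, 336), (291, 335), (300, 332), (309, 330)]
yaw 37.89 [0.3826 0.3686] [0.3945 0.3783]
yaw 29.18 [0.404  0.3843] [0.4553 0.4155]
```

```bash
python3 - <<'E'
from h import *
plan([.3962,.3703,.006],126.9,5)
E
```

```text
n 5 pos [0.3988 0.371  0.1605] yaw 125.99 turn 0.9 t 2.6
delta_pos [[0.05, 0.02, 3.09], [0.05, 0.02, 3.09], [0.05, 0.02, 3.09], [0.05, 0.02, 3.09], [0.05, 0.02, 3.09]]
angular [0.0001, 0.0001, -0.0032] x 5
```

carry_out --claw '[4,4,4,4,4,4,4,1,1,1,1,1,1]' --delta_pos '[[0.05,0.02,3.1],[0.05,0.02,3.1],[0.05,0.02,3.1],[0.05,0.02,3.1],[0.05,0.02,2.0],[0,0,1.0],[0,0,0],[0,0,0],[0,0,0],[0,0,0],[0,0,0],[0,0,0],[0,0,0]]' --angular '[[0,0,-0.003],[0,0,-0.003],[0,0,-0.003],[0,0,-0.003],[0,0,-0.003],[0,0,0],[0,0,0],[0,0,0],[0,0,0],[0,0,0],[0,0,0],[0,0,0],[0,0,0]]' --force 30

```text
clock: 3.9
position: [0.3974, 0.3696, 0.0072]
ee_rot: [-0.989, 2.98, 0.001]
force: [-1.7, -0.7, 6.9]
width: 0.162
gripper_force: 30.0
```

```bash
python3 - <<'E'
from h import *
s=arm.observe(); print(s['width']*.092,s['gripper_force'],s['position'],s['force'])
print('oil in holder frame',toh([.607,.311]), 'pre-slot', hold(-.16,.012,.0))
plan(hold(-.185,.012,.06),73.7)
E
```

```text
0.014887933859953524 29.98617857694626 [0.39740216 0.36960734 0.00718202] [-1.74282886 -0.66785188  6.91533303]
oil in holder frame [0.00665125 0.11050865] pre-slot [0.41939915 0.26322434 0.        ]
n 7 pos [0.3974 0.3696 0.0072] yaw 126.73 turn -53.0 t 3.9
delta_pos [[0.87, -1.12, -0.76], [0.72, -1.23, -0.76], [0.55, -1.31, -0.76], [0.37, -1.37, -0.76], [0.19, -1.41, -0.76], [-0.0, -1.42, -0.75], [-0.19, -1.41, -0.75]]
angular [0.0001, 0.0002, 0.1322] x 7
```

carry_out --claw '[1,1,1,1,1,1,1,1,1,1,1]' --delta_pos '[[0,0,-2],[0,0,-1.5],[0.87,-1.12,-0.3],[0.72,-1.23,-0.3],[0.55,-1.31,-0.3],[0.37,-1.37,-0.3],[0.19,-1.41,-0.3],[0,-1.42,-0.3],[-0.19,-1.41,-0.2],[0,0,0],[0,0,0]]' --angular '[[0,0,0],[0,0,0],[0,0,0.132],[0,0,0.132],[0,0,0.132],[0,0,0.132],[0,0,0.132],[0,0,0.132],[0,0,0.132],[0,0,0],[0,0,0]]'

```text
clock: 5.0
position: [0.395, 0.27, 0.0614]
ee_rot: [0.438, 3.111, 0.0]
force: [0.2, 1.0, -2.9]
width: 0.158
gripper_force: 30.0
```

```bash
python3 - <<'E'
from h import *
s=arm.observe(); print(s['width']*.092,s['position'],s['force'],s['clock'])
p=arm.get_image('wrist'); save(p,'w2.png'); q=arm.get_image('top'); save(q,'t2.png')
f=cv2.cvtColor(q['frame'],cv2.COLOR_RGB2BGR)[130:280,190:350]
f=cv2.resize(f,None,fx=3,fy=3,interpolation=cv2.INTER_CUBIC); g=cv2.resize(cv2.cvtColor(p['frame'],cv2.COLOR_RGB2BGR),(480,360))
o=np.zeros((450,960,3),np.uint8);o[:450,:480]=f;o[:360,480:]=g; cv2.imwrite('pics/c2.png',cv2.resize(o,(800,375)))
E
```

```text
0.01454077223049756 [0.39501093 0.26995966 0.06135806] [ 0.23305923  0.99563576 -2.9109427 ] 5.0
```

View pics/c2.png

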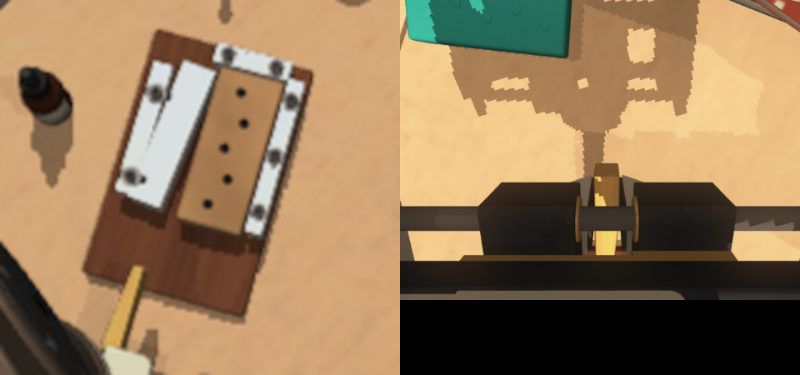

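The top view shows the wedge's tip entering from lower left at about (135,268) in the crop, aligned with the slot. I rectify the top picture into the holder frame to measure the slot.

```bash
cat >> h.py <<'E'
def rect(p,z,xs,ys):
    X,Y=np.meshgrid(xs,ys,indexing='ij'); P=np.stack([hold(x,y,z) for x,y in zip(X.ravel(),Y.ravel())])
    c=(np.linalg.inv(p['T'])@np.c_[P,np.ones(len(P))].T)[:3]; u=(p['mtx']@c); u=(u[:2]/u[2]).T.reshape(*X.shape,2).astype(np.float32)
    return cv2.remap(p['frame'],u[...,0],u[...,1],cv2.INTER_CUBIC)
E
python3 - <<'E'
from h import *
q=arm.get_image('top')
xs=np.arange(.09,-.15,-.0005); ys=np.arange(.07,-.07,-.0005)
a=rect(q,.031,xs,ys)
cv2.imwrite('pics/r3.png',cv2.cvtColor(cv2.resize(a,None,fx=1.5,fy=1.2),cv2.COLOR_RGB2BGR)) 
sat=cv2.cvtColor(a,cv2.COLOR_RGB2HSV)[...,1].astype(int)
for x in (-.04,-.02,0,.02,.04):
    i=np.argmin(abs(xs-x)); r=sat[i-6:i+7].mean(0)
    # mid crossings
    th=90; k=np.flatnonzero((r[1:]>th)!=(r[:-1]>th)); print('x',x*1e3,[round(ys[j]*1e3,1) for j in k])
# board edges at z=.01
b=rect(q,.010,xs,np.arange(.1,-.1,-.0005)); g=cv2.cvtColor(b,cv2.COLOR_RGB2GRAY).astype(int)
yb=np.arange(.1,-.1,-.0005)
for x in (-.06,-.07,-.08):
    i=np.argmin(abs(xs-x)); r=cv2.GaussianBlur(g[i-6:i+7].mean(0).astype(np.float32)[None],(9,1),0)[0]; d=np.diff(r); print('board y',[(round(yb[j]*1e3,1),round(float(d[j]),1)) for j in (d.argmin(),d.argmax())])
for y in (-.02,-.03,-.04):
    j=np.argmin(abs(yb-y)); r=g[:,j-6:j+7].mean(1); d=np.diff(cv2.GaussianBlur(r.astype(np.float32)[:,None],(1,9),0)[:,0]); k=d[330:].argmax()+330; print('front x',round(xs[k]*1e3,1))
E
```

```text
x -40.0 [np.float64(48.5), np.float64(11.0), np.float64(-43.0), np.float64(-58.0)]
x -20.0 [np.float64(49.0), np.float64(9.0), np.float64(-43.0), np.float64(-57.5)]
x 0.0 [np.float64(49.0), np.float64(7.0), np.float64(-43.0), np.float64(-57.5)]
x 20.0 [np.float64(49.0), np.float64(5.0), np.float64(-43.0), np.float64(-57.5)]
x 40.0 [np.float64(49.0), np.float64(3.5), np.float64(-43.0), np.float64(-57.5)]
board y [(np.float64(58.0), -12.8), (np.float64(-61.0), 11.3)]
board y [(np.float64(58.0), -14.3), (np.float64(-58.5), 16.6)]
board y [(np.float64(58.0), -13.3), (np.float64(-58.5), 18.9)]
front x -105.5
front x -104.5
front x -105.5
```

View pics/r3.png

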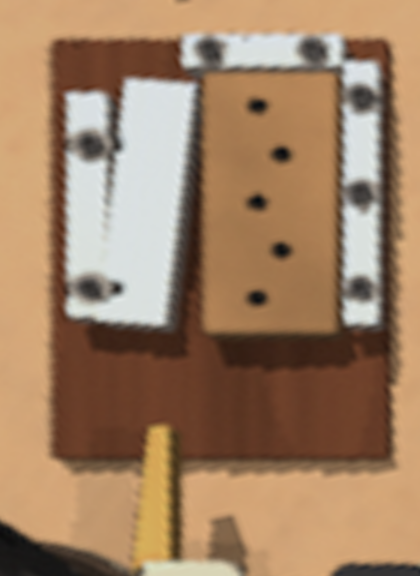

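```bash
python3 - <<'E'
from h import *
q=arm.get_image('top')
xs=np.arange(.09,-.15,-.0005); ys=np.arange(.07,-.07,-.00025)
for z,n in ((.030,'bars'),(.032,'block')):
    a=rect(q,z,xs,ys).astype(np.float32)
    for x in (-.04,-.03,-.02,0,.02,.04):
        i=np.argmin(abs(xs-x)); r=cv2.GaussianBlur(a[i-3:i+4].mean(0)[None],(13,1),0)[0]
        d=np.diff(r.mean(1) if n=='bars' else r[:,0]-r[:,2])
        k=[j for j in range(1,len(d)-1) if abs(d[j])>1.2 and abs(d[j])>=abs(d[j-1]) and abs(d[j])>abs(d[j+1]) and ys[j]<.03]
        print(n,x*1e3,[(round(ys[j]*1e3-.1,1),round(float(d[j]),1)) for j in k])
r=cv2.GaussianBlur(rect(q,.032,xs,ys)[:,360:400].mean(1).mean(1).astype(np.float32)[:,None],(1,9),0)[:,0]; d=np.diff(r)
k=[j for j in range(1,len(d)-1) if abs(d[j])>2 and abs(d[j])>=abs(d[j-1]) and abs(d[j])>abs(d[j+1])]; print('x edges at y-25',[(round(xs[j]*1e3,1),round(float(d[j]),1)) for j in k])
# wedge tip/edges in image at z ~ top of wedge held: bottom = TCP z -.006
s=arm.observe(); zt=s['position'][2]-.006+.024; a=rect(q,zt,xs,ys).astype(np.float32); print('tcp in holder',toh(s['position'])*1e3)
for x in (-.10,-.11,-.12,-.13):
    i=np.argmin(abs(xs-x)); r=cv2.GaussianBlur(a[i-3:i+4].mean(0)[None],(9,1),0)[0]; d=np.diff(r[:,0]-r[:,2])
    m=(ys[:-1]<.035)&(ys[:-1]>-.01); dd=np.where(m,d,0); print('wedge',x*1e3,ys[dd.argmax()]*1e3,ys[dd.argmin()]*1e3)
E
```

```text
bars -40.0 [(np.float64(14.6), -11.7), (np.float64(10.4), -2.5), (np.float64(7.6), 2.7), (np.float64(2.6), 5.6), (np.float64(-41.4), -5.3), (np.float64(-44.1), 14.5), (np.float64(-56.4), -13.7), (np.float64(-59.9), 5.3), (np.float64(-62.4), 6.7)]
bars -30.0 [(np.float64(29.9), 15.4), (np.float64(13.6), -11.8), (np.float64(9.6), -2.8), (np.float64(2.9), 5.7), (np.float64(-13.4), -2.1), (np.float64(-17.9), 2.1), (np.float64(-41.4), -4.9), (np.float64(-43.9), 6.9), (np.float64(-46.9), -6.3), (np.float64(-53.4), 6.7), (np.float64(-56.9), -8.0), (np.float64(-59.9), 5.9), (np.float64(-62.9), 6.1)]
bars -20.0 [(np.float64(12.6), -12.1), (np.float64(8.9), -2.9), (np.float64(3.1), 6.7), (np.float64(-41.4), -5.1), (np.float64(-44.4), 14.9), (np.float64(-56.1), -14.0), (np.float64(-61.9), 7.4)]
bars 0.0 [(np.float64(10.6), -11.7), (np.float64(3.1), 7.3), (np.float64(-41.6), -6.6), (np.float64(-44.1), 16.1), (np.float64(-48.9), -1.9), (np.float64(-52.4), 2.2), (np.float64(-56.1), -13.3), (np.float64(-60.1), 6.2), (np.float64(-63.6), 6.2)]
bars 20.0 [(np.float64(8.6), -12.6), (np.float64(2.6), 7.
[... 1268 characters left out ...]
 [(np.float64(29.9), -2.4), (np.float64(6.6), 1.5), (np.float64(2.6), 7.3), (np.float64(-43.6), -6.1), (np.float64(-57.1), 2.7), (np.float64(-62.4), 3.5)]
x edges at y-25 [(np.float64(76.0), 8.6), (np.float64(62.5), -20.7), (np.float64(59.5), 7.2), (np.float64(28.5), -9.5), (np.float64(23.5), 8.4), (np.float64(-11.5), -8.6), (np.float64(-16.5), 7.9), (np.float64(-48.5), -9.9), (np.float64(-63.5), 4.3), (np.float64(-102.0), 7.3), (np.float64(-106.5), 9.4)]
tcp in holder [-185.3800778   12.08892  ]
wedge -100.0 13.249999999999956 5.99999999999995
wedge -110.0 13.999999999999957 5.499999999999949
wedge -120.0 2.2499999999999467 5.499999999999949
wedge -130.0 1.9999999999999463 5.499999999999949
```

The measurement is consistent: the fence is at -44.1, the end stop at 62.5, the cleat edge at 10.6 - x/10 and the block's left face at +2.8. The held wedge is at y ≈ 13.0 and aligned. I'll shift it 1.6 mm right, lower it and slide it partway.

carry_out --claw '[1,1,1,1,1,1,1,1,1,1,1]' --delta_pos '[[0,-0.16,1.5],[0,0,1.5],[0,0,1.0],[0,0,0.4],[0,0,0],[-1.5,0,0],[-1.5,0,0],[-1.5,0,0],[-1.2,0,0],[0,0,0],[0,0,0]]' --angular '[[0,0,0],[0,0,0],[0,0,0],[0,0,0],[0,0,0],[0,0,0],[0,0,0],[0,0,0],[0,0,0],[0,0,0],[0,0,0]]'

```text
clock: 6.3
position: [0.4495, 0.252, 0.0172]
ee_rot: [-0.444, -3.11, 0.0]
force: [0.3, -1.0, -2.3]
width: 0.158
gripper_force: 30.0
```

```bash
cat > m.py <<'E'
from h import *
import sys
q=arm.get_image('top'); s=arm.observe(); print('tcp',toh(s['position'])*1e3,s['position'][2],s['force'].round(1),s['clock'])
xs=np.arange(.09,-.15,-.0005); ys=np.arange(.07,-.07,-.00025); z=.034
a=rect(q,z,xs,ys).astype(np.float32)
for x in np.arange(-.11,.0,.01):
    i=np.argmin(abs(xs-x)); r=cv2.GaussianBlur(a[i-3:i+4].mean(0)[None],(9,1),0)[0]; d=np.diff(r[:,0]-r[:,2]); m=(ys[:-1]<.03)&(ys[:-1]>-.005); dd=np.where(m,d,0)
    print(round(x*1e3),'L',(ys[dd.argmax()]*1e3).round(2),'R',(ys[dd.argmin()]*1e3).round(2),dd.max().round(1),dd.min().round(1))
if len(sys.argv)>1: cv2.imwrite('pics/'+sys.argv[1],cv2.cvtColor(cv2.resize(rect(q,.031,xs,ys),None,fx=1,fy=1.6),cv2.COLOR_RGB2BGR))
E
python3 m.py r4.png
```

```text
tcp [-128.49163884    9.68489991] 0.01721653958450685 [ 0.1 -0.  -2.2] 6.35
-110 L 7.25 R 3.75 0.7 -0.5
-100 L -3.5 R 14.0 2.1 -0.5
-90 L 1.25 R 5.25 2.0 -0.6
-80 L 7.75 R 15.5 2.6 -1.1
-70 L 13.25 R 2.75 7.6 -7.1
-60 L 12.25 R 3.0 7.5 -6.6
-50 L 11.5 R 3.0 10.0 -7.4
-40 L 10.5 R 3.75 12.2 -6.0
-30 L 1.5 R 30.0 3.0 -1.6
-20 L 2.0 R -1.5 3.7 -0.2
-10 L 2.5 R 23.0 4.3 -0.3
```

View pics/r4.png

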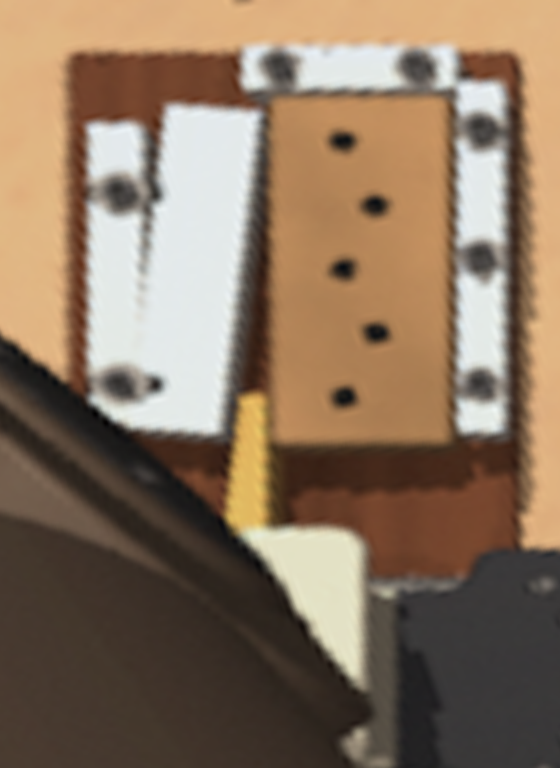

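The wedge's tip is in the slot mouth at x ≈ -33 mm, close to the block side. I shift it 0.8 mm left, slide 20 mm further and release.

carry_out --claw '[1,1,1,1,1,3.5,3.5,3.5,3.5,3.5,3.5]' --delta_pos '[[0,0.08,0],[-1,0,0],[-1,0,0],[0,0,0.05],[0,0,0],[0,0,0],[0,0,0],[0,0,0],[0,0,0],[0,0,0],[0,0,0]]' --angular '[[0,0,0],[0,0,0],[0,0,0],[0,0,0],[0,0,0],[0,0,0],[0,0,0],[0,0,0],[0,0,0],[0,0,0],[0,0,0]]'

```text
clock: 7.45
position: [0.4687, 0.2474, 0.0168]
ee_rot: [-0.443, -3.11, -0.0]
force: [0.6, -0.4, -0.2]
width: 0.38
gripper_force: 0.0
```

```bash
python3 - <<'E'
from h import *
s=arm.observe(); print(s['width']*.092,s['position'],toh(s['position'])*1e3,s['force'].round(1))
p=arm.get_image('top'); save(p,'t5.png')
for l,z in [('hammer',0),('hammer_head',.0065)]:
    for r in arm.place_of(l,p)[:1]: c=r['centre']; print(l,round(r['conf'],2),w(p,c,z).round(4))
# hammer handle: edges, along columns
f=p['frame'][...,0].astype(int); 
for c in range(392,470,8):
    col=p['frame'][240:266,c].astype(int).sum(1); print(c,col.tolist()[::1] if c==408 else '', 240+np.diff(col).argmin(),240+np.diff(col).argmax())
E
```

```text
0.03494775410136671 [0.46874564 0.24744058 0.01681017] [-108.20700504   10.70058688] [ 0.6 -0.4 -0.2]
hammer 0.83 [ 0.4575 -0.0603  0.    ]
hammer_head 0.61 [0.4655 0.0208 0.0065]
392  250 255
400  250 255
408 [530, 530, 533, 534, 536, 540, 540, 538, 500, 453, 487, 435, 318, 298, 348, 351, 438, 538, 537, 537, 537, 537, 535, 536, 537, 539] 251 256
416  261 264
424  253 257
432  245 247
440  254 259
448  250 261
456  251 261
464  256 262
```

Released, with the opening at 35 mm and no force. Next I lift and go over the hammer.

```bash
python3 - <<'E'
from h import *
s=arm.observe(); print(s['joints'].round(2)); 
import h
# pretend lifted: plan uses current pos; add lift separately
P=s['position']; plan([.461,-.019,P[2]],-4.7,12)
E
```

```text
[-0.69  0.56  0.14  2.02 -0.14  0.57  0.84]
n 12 pos [0.4688 0.2474 0.0168] yaw 73.79 turn -78.5 t 7.6
delta_pos [[-0.56, -2.15, -0.0], [-0.8, -2.07, -0.0], [-1.03, -1.97, -0.0], [-1.25, -1.84, -0.0], [-1.45, -1.68, -0.0], [-1.63, -1.51, -0.0], [-1.79, -1.31, -0.0], [-1.93, -1.1, -0.0], [-2.04, -0.87, -0.0], [-2.13, -0.63, -0.0], [-2.19, -0.39, -0.0], [-2.22, -0.14, -0.0]]
angular [-0.0, -0.0, 0.1142] x 12
```

carry_out --claw '[3.5,3.5,3.5,3.5]' --delta_pos '[[0,0,-1.5],[0,0,-3],[0,0,-4],[0,0,-2.5]]' --angular '[[0,0,0],[0,0,0],[0,0,0],[0,0,0]]'

```text
clock: 8.0
position: [0.4695, 0.2476, 0.1292]
ee_rot: [0.443, 3.109, 0.002]
force: [0.5, -0.6, 0.6]
width: 0.379
gripper_force: 0.0
```

carry_out --claw '[3.5,3.5,3.5,3.5,3.5,3.5,3.5,3.5,3.5,3.5,3.5,3.5,3.5,3.5]' --delta_pos '[[-0.56,-2.15,0],[-0.8,-2.07,0],[-1.03,-1.97,0],[-1.25,-1.84,0],[-1.45,-1.68,0],[-1.63,-1.51,0],[-1.79,-1.31,0],[-1.93,-1.1,0],[-2.04,-0.87,0],[-2.13,-0.63,0],[-2.19,-0.39,0],[-2.22,-0.14,0],[0,0,0],[0,0,0]]' --angular '[[0,0,0.114],[0,0,0.114],[0,0,0.114],[0,0,0.114],[0,0,0.114],[0,0,0.114],[0,0,0.114],[0,0,0.114],[0,0,0.114],[0,0,0.114],[0,0,0.114],[0,0,0.114],[0,0,0],[0,0,0]]'

```text
clock: 9.4
position: [0.4613, -0.0191, 0.1268]
ee_rot: [-2.308, -2.131, -0.0]
force: [-0.1, -0.6, 0.8]
width: 0.382
gripper_force: 0.0
```

```bash
python3 - <<'E'
from h import *
p=arm.get_image('wrist'); save(p,'w6.png'); q=arm.get_image('top'); save(q,'t6.png')
for P in (p,q):
  for l,z in [('hammer_head',.0065),('hammer',0)]:
    for r in arm.place_of(l,P)[:2]: c=r['centre']; print(l,round(r['conf'],2),np.round([c[0]*640,c[1]*480]),w(P,c,z).round(4))
s=arm.observe(); print(s['position'],s['force'].round(1),s['clock'],s['joints'].round(2))
f=cv2.cvtColor(q['frame'],cv2.COLOR_RGB2BGR)[130:280,200:360]
o=np.zeros((480,1120,3),np.uint8);o[:450,:480]=cv2.resize(f,None,fx=3,fy=3,interpolation=cv2.INTER_CUBIC);o[:,480:]=cv2.cvtColor(p['frame'],cv2.COLOR_RGB2BGR); cv2.imwrite('pics/c6.png',cv2.resize(o,(800,343)))
E
```

```text
hammer_head 0.65 [336. 165.] [0.468  0.0247 0.0065]
hammer 0.69 [334. 289.] [ 0.4601 -0.0649  0.    ]
hammer_head 0.79 [378. 251.] [0.4656 0.0223 0.0065]
[ 0.46143037 -0.01837429  0.12679768] [ 0.6 -0.1 -0.4] 9.7 [-0.54  0.32  0.59  2.12 -0.26  0.77  0.13]
```

View pics/c6.png

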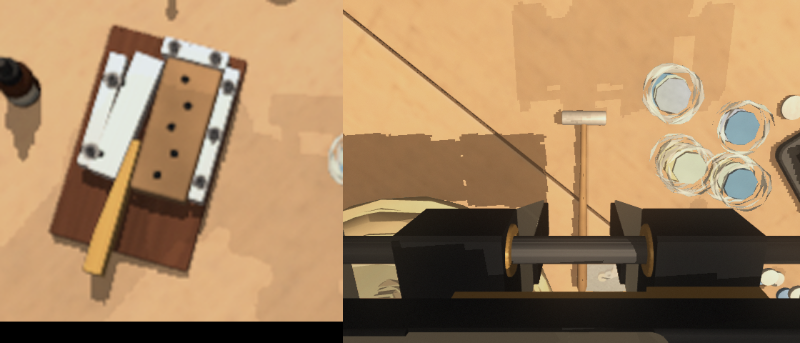

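The crop shows the wedge lying in the slot, tail out to the front. The wrist view has the hammer head at (336,165) px, with the handle centred between the fingers. I'll measure the handle line and the wedge.

```bash
python3 m.py; python3 - <<'E'
from h import *
p=arm.get_image('wrist'); f=p['frame'].astype(int)
hs=cv2.cvtColor(p['frame'],cv2.COLOR_RGB2HSV).astype(int)
for r in (190,220,250,272): print(r,[tuple(hs[r,c]) for c in range(318,350,2)])
m=(hs[150:180,290:385,1]<70); yy,xx=np.nonzero(m); print('head px',xx.min()+290,xx.max()+290,yy.min()+150,yy.max()+150)
for uv in [(xx.mean()+290,yy.mean()+150)]: print(wp(p,uv,.0065),wp(p,uv,.011))
e=np.linalg.svd(np.array([wp(p,(a+290,b+150),.01)[:2] for a,b in zip(xx,yy)])-np.array([wp(p,(a+290,b+150),.01)[:2] for a,b in zip(xx,yy)]).mean(0),full_matrices=False)[2][0]; print('head axis yaw',np.degrees(np.arctan2(e[1],e[0])))
E
```

```text
tcp [ -40.60835981 -246.64225894] 0.12680068875176764 [0.1 0.5 0.1] 9.75
-110 L 18.25 R 4.25 4.7 -6.9
-100 L 18.75 R 4.25 8.2 -7.6
-90 L 18.5 R 4.0 7.2 -7.7
-80 L 17.5 R 4.0 6.8 -7.2
-70 L 16.25 R 4.25 7.0 -7.6
-60 L 15.5 R 4.0 8.3 -7.7
-50 L 14.75 R 3.75 11.1 -7.7
-40 L 13.25 R 4.25 12.1 -8.4
-30 L 12.25 R 4.25 12.7 -7.4
-20 L 11.5 R 4.25 12.8 -7.6
-10 L 1.75 R -3.25 3.3 -0.2
190 [(np.int64(16), np.int64(121), np.int64(228)), (np.int64(16), np.int64(121), np.int64(228)), (np.int64(16), np.int64(121), np.int64(228)), (np.int64(16), np.int64(120), np.int64(228)), (np.int64(15), np.int64(128), np.int64(152)), (np.int64(15), np.int64(129), np.int64(152)), (np.int64(15), np.int64(128), np.int64(151)), (np.int64(15), np.int64(132), np.int64(129)), (np.int64(15), np.int64(142), np.int64(160)), (np.int64(16), np.int64(140), np.int64(200)), (np.int64(16), np.int64(141), np.int64(210)), (np.int64(16), np.int64(143), np.int64(189)), (np.int64(15), np.int64(122), np.int64(211)), (np.int64(16), np.int64(118), np.int64(230)), (np.int64(16), np.int64(116), np.int64(230)), (np.int64(17), np.int64(1
[... 1669 characters left out ...]
130), np.int64(149)), (np.int64(15), np.int64(132), np.int64(155)), (np.int64(14), np.int64(131), np.int64(156)), (np.int64(15), np.int64(134), np.int64(141)), (np.int64(15), np.int64(144), np.int64(158)), (np.int64(16), np.int64(140), np.int64(200)), (np.int64(16), np.int64(140), np.int64(212)), (np.int64(15), np.int64(140), np.int64(208)), (np.int64(15), np.int64(143), np.int64(186)), (np.int64(16), np.int64(126), np.int64(210)), (np.int64(16), np.int64(124), np.int64(227)), (np.int64(16), np.int64(122), np.int64(228)), (np.int64(16), np.int64(122), np.int64(227))]
head px 307 368 159 173
[0.47019786 0.02424489 0.0065    ] [0.47014529 0.02473884 0.011     ]
head axis yaw 175.71255505616975
```

```bash
python3 - <<'E'
from h import *
p=arm.get_image('wrist')
for r in (190,220,250,272): print(r, wp(p,(336.8,r),.0065).round(4))
plan([.465,-.0165,.002],-4.3,4)
E
```

```text
190 [0.4673 0.0086 0.0065]
220 [ 0.4657 -0.0119  0.0065]
250 [ 0.4642 -0.0331  0.0065]
272 [ 0.463  -0.0492  0.0065]
n 4 pos [ 0.4614 -0.0188  0.1268] yaw -4.55 turn 0.2 t 9.85
delta_pos [[0.06, 0.09, 3.12], [0.06, 0.09, 3.12], [0.06, 0.09, 3.12], [0.06, 0.09, 3.12]]
angular [-0.0, -0.0, -0.0011] x 4
```

carry_out --claw '[3.5,3.5,3.5,3.5,3.5,3.5,0.3,0.3,0.3,0.3,0.3,0.3,0.3]' --delta_pos '[[0.24,0.38,4],[0,0,4],[0,0,3],[0,0,1],[0,0,0.45],[0,0,0],[0,0,0],[0,0,0],[0,0,0],[0,0,0],[0,0,0],[0,0,0],[0,0,0]]' --angular '[[0,0,0],[0,0,0],[0,0,0],[0,0,0],[0,0,0],[0,0,0],[0,0,0],[0,0,0],[0,0,0],[0,0,0],[0,0,0],[0,0,0],[0,0,0]]' --force 55

```text
clock: 11.15
position: [0.4657, -0.0168, 0.0027]
ee_rot: [2.309, 2.131, 0.001]
force: [-0.2, 0.9, 7.4]
width: 0.066
gripper_force: 55.0
```

```bash
python3 - <<'E'
from h import *
s=arm.observe(); print(s['width']*.092,s['gripper_force'],s['position'],s['force'].round(1),s['clock'])
q=arm.get_image('top')
xs=np.arange(-.1,-.15,-.0005); ys=np.arange(.015,.008,-.0005)
a=rect(q,.034,xs,ys).astype(float).mean(1); d=np.diff(a[:,0]-a[:,2]); print('butt top edge x',xs[d.argmin()]*1e3,d.min(), 'board',)
# strike approach pose
plan(hold(-.17,9.5e-3-.04,s['position'][2]),-16.3)
E
```

```text
0.006097431969150494 54.99730098992586 [ 0.46573641 -0.01684176  0.00274252] [-0.2  0.9  7.4] 11.15
butt top edge x -121.50000000000003 -15.357142857142861 board
n 6 pos [ 0.4658 -0.0169  0.0028] yaw -4.6 turn -11.7 t 11.2
delta_pos [[3.93, -1.45, 0.0], [3.88, -1.58, 0.0], [3.82, -1.72, 0.0], [3.76, -1.84, 0.0], [3.7, -1.97, 0.0], [3.63, -2.1, 0.0]]
angular [0.0001, -0.0001, 0.034] x 6
```

The hammer is gripped (6 mm opening) and the wedge butt is at holder x = -121.5. Next I lift and move to the striking approach.

```bash
python3 - <<'E'
from h import *
plan(hold(-.165,-.031,arm.observe()['position'][2]),-16.3,7)
E
```

```text
n 7 pos [ 0.4658 -0.0169  0.0028] yaw -4.6 turn -11.7 t 11.2
delta_pos [[3.35, -1.18, 0.0], [3.31, -1.27, 0.0], [3.27, -1.37, 0.0], [3.23, -1.46, 0.0], [3.19, -1.56, 0.0], [3.14, -1.65, 0.0], [3.09, -1.74, 0.0]]
angular [0.0001, -0.0001, 0.0292] x 7
```

carry_out --claw '[0.3,0.3,0.3,0.3,0.3,0.3,0.3,0.3,0.3,0.3,0.3,0.3,0.3,0.3]' --delta_pos '[[0,0,-1.5],[0,0,-2.5],[0,0,-2],[3.35,-1.18,0],[3.31,-1.27,0],[3.27,-1.37,0],[3.23,-1.46,0],[3.19,-1.56,0],[3.14,-1.65,0],[3.09,-1.74,0],[0,0,2],[0,0,2],[0,0,0.3],[0,0,0]]' --angular '[[0,0,0],[0,0,0],[0,0,0],[0,0,0.029],[0,0,0.029],[0,0,0.029],[0,0,0.029],[0,0,0.029],[0,0,0.029],[0,0,0.029],[0,0,0],[0,0,0],[0,0,0],[0,0,0]]'

```text
clock: 12.6
position: [0.4016, 0.2224, 0.0191]
ee_rot: [2.513, 1.885, -0.002]
force: [-0.3, 0.3, -0.3]
width: 0.064
gripper_force: 55.0
```

```bash
python3 - <<'E'
from h import *
s=arm.observe(); print(s['width']*.092,s['gripper_force'],s['position'],toh(s['position'])*1e3,s['force'].round(1),s['clock'])
p=arm.get_image('wrist'); q=arm.get_image('top')
for P in (p,q):
  for l,z in [('hammer_head',.023),('wedge_butt',.022)]:
    for r in arm.place_of(l,P)[:1]: c=r['centre']; print(l,round(r['conf'],2),np.round([c[0]*640,c[1]*480]),(toh(w(P,c,z))*1e3).round(1))
f=cv2.cvtColor(q['frame'],cv2.COLOR_RGB2BGR)[150:300,220:380]
o=np.zeros((480,1120,3),np.uint8);o[:450,:480]=cv2.resize(f,None,fx=3,fy=3,interpolation=cv2.INTER_CUBIC);o[:,480:]=cv2.cvtColor(p['frame'],cv2.COLOR_RGB2BGR); cv2.imwrite('pics/c7.png',cv2.resize(o,(800,343)))
E
```

```text
0.005888471075596334 54.99026834964752 [0.40163584 0.2224468  0.01914639] [-165.60442258  -32.12406688] [-0.3  0.3 -0.3] 12.6
hammer_head 0.92 [330. 210.] [-166.2    8.3]
wedge_butt 0.67 [442. 203.] [-124.2   10.9]
wedge_butt 0.28 [272. 196.] [-7.2 -6. ]
```

View pics/c7.png

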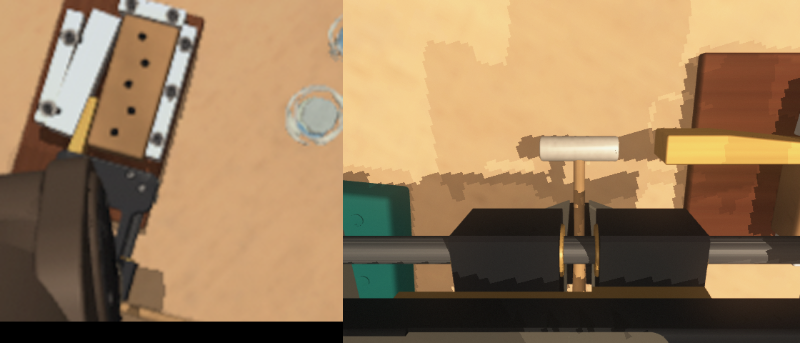

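The wrist view shows the hammer head at (580,148) in the crop facing the butt at (660,148), level and in line, with a gap of about 23 mm. I'll shift 1 mm left, close the gap gently and start pushing.

carry_out --claw '[0.3,0.3,0.3,0.3,0.3,0.3,0.3,0.3,0.3,0.3,0.3,0.3,0.3,0.3]' --delta_pos '[[0.12,0.6,0],[0,0.6,0],[0,0.4,0],[0,0.2,0],[0,0.1,0],[0,0.1,0],[0,0.1,0],[0,0.1,0],[0,0.1,0],[0,0.1,0],[0,0.1,0],[0,0.1,0],[0,0.1,0],[0,0.1,0]]' --angular '[[0,0,0],[0,0,0],[0,0,0],[0,0,0],[0,0,0],[0,0,0],[0,0,0],[0,0,0],[0,0,0],[0,0,0],[0,0,0],[0,0,0],[0,0,0],[0,0,0]]' --force 60

```text
clock: 14.3
position: [0.4292, 0.2164, 0.0193]
ee_rot: [-2.513, -1.886, 0.0]
force: [-1.8, 1.6, 0.2]
width: 0.066
gripper_force: 60.0
```

```bash
cat > st.py <<'E'
from h import *
s=arm.observe(); F=s['force']; c,n=np.cos(HY),np.sin(HY)
print('tcp',(toh(s['position'])*1e3).round(2),s['position'][2].round(4),'Fx',round(c*F[0]+n*F[1],1),'Fy',round(-n*F[0]+c*F[1],1),'Fz',F[2].round(1),'tq',s['ft_torque'].round(2),'w',round(s['width']*92,1),'t',s['clock'])
p=arm.get_image('wrist')
for l,z in [('hammer_head',.023),('wedge_butt',.022)]:
    for r in arm.place_of(l,p)[:1]: k=r['centre']; print(l,round(r['conf'],2),np.round([k[0]*640,k[1]*480]),(toh(w(p,k,z))*1e3).round(1))
E
python3 st.py
```

```text
tcp [-137.44  -30.19] 0.0193 Fx -2.1 Fy 1.0 Fz 0.2 tq [0.05 0.47 0.1 ] w 6.0 t 14.3
hammer_head 0.71 [332. 210.] [-137.3   10.1]
wedge_butt 0.77 [385. 208.] [-117.3   10.7]
```

carry_out --claw '[0.3,0.3,0.3,0.3,0.3,0.3,0.3,0.3,0.3,0.3,0.3,0.3]' --delta_pos '[[0,0.1,0],[0,0.1,0],[0,0.1,0],[0,0.1,0],[0,0.1,0],[0,0.1,0],[0,0.1,0],[0,0.1,0],[0,0.1,0],[0,0.1,0],[0,0.1,0],[0,0.1,0]]' --angular '[[0,0,0],[0,0,0],[0,0,0],[0,0,0],[0,0,0],[0,0,0],[0,0,0],[0,0,0],[0,0,0],[0,0,0],[0,0,0],[0,0,0]]'

```text
clock: 15.65
position: [0.4404, 0.213, 0.0192]
ee_rot: [-2.512, -1.886, 0.001]
force: [-3.2, 0.1, -0.1]
width: 0.062
gripper_force: 60.0
```

```bash
python3 st.py
```

```text
tcp [-125.74  -30.31] 0.0192 Fx -3.1 Fy -0.8 Fz -0.1 tq [-0.05  0.8   0.11] w 5.7 t 15.65
hammer_head 0.87 [328. 210.] [-127.1   10.1]
wedge_butt 0.76 [383. 205.] [-106.4   11.9]
```

carry_out --claw '[0.3,0.3,0.3,0.3,0.3,0.3,0.3,0.3]' --delta_pos '[[0,0.07,0],[0,0.07,0],[0,0.07,0],[0,0.07,0],[0,0.07,0],[0,0.07,0],[0,0.07,0],[0,0.07,0]]' --angular '[[0,0,0],[0,0,0],[0,0,0],[0,0,0],[0,0,0],[0,0,0],[0,0,0],[0,0,0]]'

```text
clock: 16.6
position: [0.4448, 0.2112, 0.019]
ee_rot: [-2.511, -1.886, 0.003]
force: [-7.3, -0.1, 0.3]
width: 0.064
gripper_force: 60.1
```

carry_out --claw '[0.3,0.3,0.3]' --delta_pos '[[0,0.03,0],[0,0.03,0],[0,0,0]]' --angular '[[0,0,0],[0,0,0],[0,0,0]]'

```text
clock: 16.9
position: [0.4452, 0.211, 0.019]
ee_rot: [-2.511, -1.886, 0.004]
force: [-7.0, -1.0, 1.0]
width: 0.066
gripper_force: 60.1
```

carry_out --claw '[0.3,0.3,0.3,0.3]' --delta_pos '[[0,0.03,0],[0,0.03,0],[0,0.03,0],[0,0,0]]' --angular '[[0,0,0],[0,0,0],[0,0,0],[0,0,0]]'

```text
clock: 17.3
position: [0.4457, 0.2108, 0.0189]
ee_rot: [-2.511, -1.886, 0.005]
force: [-8.3, -0.7, 1.9]
width: 0.067
gripper_force: 60.1
```

```bash
python3 st.py
```

```text
tcp [-120.06  -30.99] 0.0189 Fx -7.8 Fy -3.0 Fz 1.9 tq [-0.16  1.89  0.22] w 6.1 t 17.3
hammer_head 0.87 [324. 209.] [-122.9    9.9]
wedge_butt 0.83 [381. 207.] [-101.7   10.5]
```

carry_out --claw '[0.3,0.3,0.3,0.3,0.3,0.3]' --delta_pos '[[0,0.04,0],[0,0.04,0],[0,0.04,0],[0,0.04,0],[0,0.04,0],[0,0,0]]' --angular '[[0,0,0],[0,0,0],[0,0,0],[0,0,0],[0,0,0],[0,0,0]]'

```text
clock: 18.05
position: [0.4469, 0.21, 0.0187]
ee_rot: [-2.51, -1.886, 0.007]
force: [-9.8, -0.7, 1.5]
width: 0.061
gripper_force: 60.2
```

```bash
python3 st.py
```

```text
tcp [-118.66  -31.34] 0.0187 Fx -9.2 Fy -3.5 Fz 1.5 tq [-0.24  2.16  0.28] w 5.7 t 18.05
hammer_head 0.67 [326. 208.] [-120.8   10. ]
wedge_butt 0.86 [383. 206.] [-99.6  10.6]
```

carry_out --claw '[0.3,0.3,0.3,0.3,0.3,0.3,0.3]' --delta_pos '[[0,0.05,0],[0,0.05,0],[0,0.05,0],[0,0.05,0],[0,0.05,0],[0,0.05,0],[0,0,0]]' --angular '[[0,0,0],[0,0,0],[0,0,0],[0,0,0],[0,0,0],[0,0,0],[0,0,0]]'

```text
clock: 18.9
position: [0.4488, 0.209, 0.0185]
ee_rot: [-2.51, -1.885, 0.009]
force: [-12.8, -1.2, 2.0]
width: 0.062
gripper_force: 60.3
```

```bash
python3 st.py
```

```text
tcp [-116.56  -31.84] 0.0185 Fx -11.9 Fy -4.7 Fz 2.0 tq [-0.31  2.76  0.34] w 5.7 t 18.9
hammer_head 0.92 [326. 211.] [-118.6    8.4]
wedge_butt 0.98 [380. 207.] [-98.8  10. ]
```

carry_out --claw '[0.3,0.3,0.3,0.3,0.3,0.3]' --delta_pos '[[0,0.05,0],[0,0.05,0],[0,0.05,0],[0,0.05,0],[0,0.05,0],[0,0,0]]' --angular '[[0,0,0],[0,0,0],[0,0,0],[0,0,0],[0,0,0],[0,0,0]]'

```text
clock: 19.65
position: [0.4504, 0.208, 0.0183]
ee_rot: [-2.509, -1.885, 0.011]
force: [-13.9, -2.3, 3.1]
width: 0.064
gripper_force: 60.4
```

```bash
python3 st.py
```

```text
tcp [-114.79  -32.27] 0.0183 Fx -12.7 Fy -6.1 Fz 3.1 tq [-0.37  3.1   0.36] w 5.9 t 19.65
hammer_head 0.61 [324. 209.] [-117.7    8.8]
wedge_butt 0.84 [381. 204.] [-96.5  10.6]
```

carry_out --claw '[0.3,0.3,0.3,0.3,0.3,0.3]' --delta_pos '[[0,0.05,0],[0,0.05,0],[0,0.05,0],[0,0.05,0],[0,0.05,0],[0,0,0]]' --angular '[[0,0,0],[0,0,0],[0,0,0],[0,0,0],[0,0,0],[0,0,0]]'

```text
clock: 20.4
position: [0.4519, 0.2072, 0.0181]
ee_rot: [-2.508, -1.885, 0.014]
force: [-15.3, -2.4, 1.6]
width: 0.063
gripper_force: 60.6
```

```bash
python3 st.py; python3 m.py r8.png | head -12
```

```text
tcp [-113.09  -32.66] 0.0181 Fx -14.0 Fy -6.6 Fz 1.6 tq [-0.49  3.5   0.46] w 5.8 t 20.4
hammer_head 0.69 [321. 211.] [-117.     7.6]
wedge_butt 0.59 [381. 207.] [-94.9   9.3]
tcp [-113.13221891  -32.65997802] 0.018073720376782874 [-15.5  -2.5   2.6] 20.6
-110 L 9.5 R 6.25 0.2 -0.3
-100 L 20.0 R 22.5 0.2 -0.3
-90 L 24.0 R 22.25 0.2 -0.3
-80 L 14.25 R 28.75 0.2 -0.2
-70 L -4.75 R 22.75 0.7 -0.3
-60 L 7.5 R 23.75 0.7 -0.2
-50 L 10.5 R 13.25 1.1 -0.4
-40 L 13.0 R 16.0 0.6 -0.6
-30 L 14.75 R 17.5 0.6 -0.6
-20 L 16.25 R 18.75 0.5 -0.8
-10 L 18.0 R 21.5 1.0 -1.5
```

```bash
python3 - <<'E'
from h import *
p=arm.get_image('wrist'); cv2.imwrite('pics/w8.png',cv2.cvtColor(cv2.resize(p['frame'][100:330,220:520],None,fx=2,fy=2),cv2.COLOR_RGB2BGR))
E
```

```text
(no output)
```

View pics/w8.png

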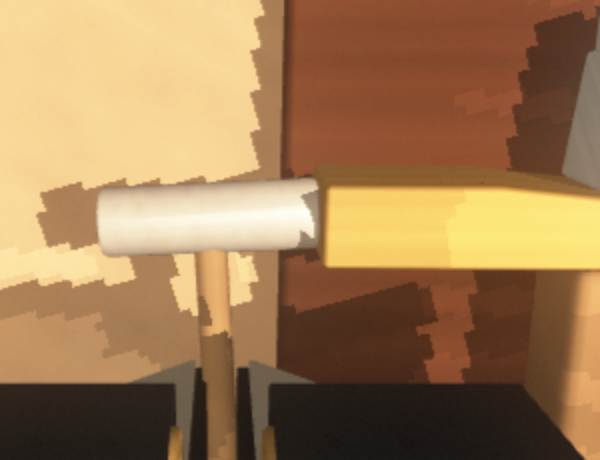

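The hammer head bears on the butt (head turned a few degrees in the grip), at about 14 N. I'll push a little further, to 15–17 N.

carry_out --claw '[0.3,0.3,0.3,0.3,0.3,0.3,0.3,0.3]' --delta_pos '[[0,0.05,0],[0,0.05,0],[0,0.05,0],[0,0.05,0],[0,0.05,0],[0,0.05,0],[0,0,0],[0,0,0]]' --angular '[[0,0,0],[0,0,0],[0,0,0],[0,0,0],[0,0,0],[0,0,0],[0,0,0],[0,0,0]]'

```text
clock: 21.45
position: [0.4532, 0.2063, 0.0177]
ee_rot: [-2.506, -1.885, 0.018]
force: [-19.3, -1.8, 2.5]
width: 0.066
gripper_force: 61.0
```

```bash
python3 st.py
```

```text
tcp [-111.63  -33.14] 0.0177 Fx -18.1 Fy -7.1 Fz 2.5 tq [-0.39  4.3   0.62] w 6.1 t 21.45
hammer_head 0.95 [322. 212.] [-115.3    7. ]
wedge_butt 0.83 [379. 205.] [-94.1   9.6]
```

Force 18 N and the wedge at x ≈ -64, where the geometry predicted it would be tight. I'll back off and give one check tap slightly weaker than this.

carry_out --claw '[0.3,0.3,0.3,0.3,0.3,0.3,0.3,0.3]' --delta_pos '[[0,-0.2,0],[0,-0.2,0],[0,-0.4,0],[0,-0.5,0],[0,-0.5,0],[0,-0.2,0],[0,0,0],[0,0,0]]' --angular '[[0,0,0],[0,0,0],[0,0,0],[0,0,0],[0,0,0],[0,0,0],[0,0,0],[0,0,0]]'

```text
clock: 22.4
position: [0.4413, 0.2131, 0.0195]
ee_rot: [2.512, 1.886, 0.001]
force: [-0.0, -1.0, -0.1]
width: 0.064
gripper_force: 60.0
```

```bash
python3 st.py
```

```text
tcp [-124.94  -29.95] 0.0195 Fx 0.2 Fy -0.9 Fz -0.1 tq [-0.09  0.02  0.08] w 5.8 t 22.4
hammer_head 0.82 [330. 211.] [-125.5    9.9]
wedge_butt 0.93 [412. 212.] [-94.6   9.6]
```

carry_out --claw '[0.3,0.3,0.3,0.3,0.3,0.3,0.3,0.3,0.3,0.3,0.3]' --delta_pos '[[0,0.4,0],[0,0.3,0],[0,0.2,0],[0,0.1,0],[0,0.1,0],[0,0.1,0],[0,0.1,0],[0,0.1,0],[0,0.1,0],[0,0.1,0],[0,0,0]]' --angular '[[0,0,0],[0,0,0],[0,0,0],[0,0,0],[0,0,0],[0,0,0],[0,0,0],[0,0,0],[0,0,0],[0,0,0],[0,0,0]]'

```text
clock: 23.65
position: [0.4526, 0.2087, 0.0186]
ee_rot: [-2.508, -1.886, 0.008]
force: [-9.9, 1.4, 2.1]
width: 0.063
gripper_force: 60.3
```

```bash
python3 st.py
```

```text
tcp [-112.87  -31.  ] 0.0186 Fx -9.9 Fy -1.4 Fz 2.1 tq [0.29 2.24 0.38] w 5.8 t 23.65
hammer_head 0.95 [328. 210.] [-114.5    9.5]
wedge_butt 0.84 [376. 207.] [-96.4  10.5]
```

carry_out --claw '[0.3,0.3,0.3,0.3,0.3]' --delta_pos '[[0,0.06,0],[0,0.06,0],[0,0.06,0],[0,0.06,0],[0,0,0]]' --angular '[[0,0,0],[0,0,0],[0,0,0],[0,0,0],[0,0,0]]'

```text
clock: 24.3
position: [0.4533, 0.2081, 0.0182]
ee_rot: [-2.506, -1.886, 0.012]
force: [-13.4, 2.1, 2.4]
width: 0.068
gripper_force: 60.7
```

```bash
python3 st.py
```

```text
tcp [-112.    -31.35] 0.0182 Fx -13.4 Fy -1.7 Fz 2.4 tq [0.44 2.99 0.49] w 6.2 t 24.3
hammer_head 0.59 [326. 210.] [-114.3    9.3]
wedge_butt 0.9 [378. 210.] [-94.8   9.4]
```

carry_out --claw '[0.3,0.3,0.3,0.3,0.3]' --delta_pos '[[0,0.05,0],[0,0.05,0],[0,0.05,0],[0,0.05,0],[0,0,0]]' --angular '[[0,0,0],[0,0,0],[0,0,0],[0,0,0],[0,0,0]]'

```text
clock: 24.95
position: [0.4539, 0.2077, 0.0179]
ee_rot: [-2.504, -1.887, 0.015]
force: [-16.4, 2.1, 2.7]
width: 0.069
gripper_force: 61.1
```

```bash
python3 st.py
```

```text
tcp [-111.3   -31.65] 0.0179 Fx -16.3 Fy -2.6 Fz 2.7 tq [0.57 3.65 0.57] w 6.3 t 24.95
hammer_head 0.7 [321. 211.] [-115.2    8.6]
wedge_butt 0.96 [380. 210.] [-93.6   9. ]
```

Check tap: 16.3 N with the wedge unmoved, so it is tight. I back off and take the hammer back to its old spot.

carry_out --claw '[0.3,0.3,0.3,0.3,0.3,0.3,0.3,0.3,0.3]' --delta_pos '[[0,-0.2,0],[0,-0.2,0],[0,-0.4,0],[0,-0.8,0],[0,-1.5,0],[0,-1,0],[0,0,-2],[0,0,-2],[0,0,0]]' --angular '[[0,0,0],[0,0,0],[0,0,0],[0,0,0],[0,0,0],[0,0,0],[0,0,0],[0,0,0],[0,0,0]]'

```text
clock: 26.0
position: [0.4216, 0.2197, 0.0611]
ee_rot: [-2.512, -1.886, -0.005]
force: [0.9, 0.6, -1.2]
width: 0.067
gripper_force: 60.0
```

```bash
python3 st.py; python3 - <<'E'
from h import *
plan([.4655,-.017,arm.observe()['position'][2]],-4.5,8)
E
```

```text
tcp [-145.71  -29.13] 0.0611 Fx 0.7 Fy 0.8 Fz -1.2 tq [-0.06  0.02 -0.02] w 6.1 t 26.0
hammer_head 0.97 [329. 208.] [-146.9    3.4]
wedge_butt 0.65 [438. 195.] [-95.4   9.8]
n 8 pos [0.4204 0.2191 0.059 ] yaw -16.18 turn 11.7 t 26.15
delta_pos [[-2.68, 1.36, -0.0], [-2.71, 1.29, -0.0], [-2.74, 1.23, -0.0], [-2.77, 1.16, -0.0], [-2.8, 1.08, -0.0], [-2.83, 1.01, -0.0], [-2.85, 0.94, -0.0], [-2.88, 0.87, -0.0]]
angular [-0.0, -0.0, -0.0255] x 8
```

carry_out --claw '[0.3,0.3,0.3,0.3,0.3,0.3,0.3,0.3,0.3,0.3,0.3,0.3,0.3,0.3]' --delta_pos '[[-2.68,1.36,0],[-2.71,1.29,0],[-2.74,1.23,0],[-2.77,1.16,0],[-2.8,1.08,0],[-2.83,1.01,0],[-2.85,0.94,0],[-2.88,0.87,0],[0,0,0],[0,0,2.5],[0,0,2],[0,0,0.8],[0,0,0.2],[0,0,0]]' --angular '[[0,0,-0.025],[0,0,-0.025],[0,0,-0.025],[0,0,-0.025],[0,0,-0.025],[0,0,-0.025],[0,0,-0.025],[0,0,-0.025],[0,0,0],[0,0,0],[0,0,0],[0,0,0],[0,0,0],[0,0,0]]'

```text
clock: 27.55
position: [0.4653, -0.0172, 0.0043]
ee_rot: [-2.311, -2.127, 0.001]
force: [-1.1, -0.8, -0.0]
width: 0.061
gripper_force: 60.0
```

```bash
python3 st.py
```

```text
tcp [ -37.2  -244.22] 0.0043 Fx -0.9 Fy -1.1 Fz -0.0 tq [-0.11  0.07  0.05] w 5.6 t 27.55
hammer_head 0.59 [329. 207.] [ -47.  -200.4]
```

carry_out --claw '[0.3,0.3,1.5,1.5,3.5,3.5,3.5,3.5,3.5,3.5,3.5]' --delta_pos '[[0,0,0.12],[0,0,0],[0,0,0],[0,0,0],[0,0,0],[0,0,0],[0,0,-1],[0,0,-3],[0,0,-4],[0,0,-4],[0,0,0]]' --angular '[[0,0,0],[0,0,0],[0,0,0],[0,0,0],[0,0,0],[0,0,0],[0,0,0],[0,0,0],[0,0,0],[0,0,0],[0,0,0]]'

```text
clock: 28.8
position: [0.4682, -0.0177, 0.1278]
ee_rot: [2.31, 2.124, 0.01]
force: [0.4, -0.7, -0.3]
width: 0.381
gripper_force: 0.0
```

```bash
python3 st.py; python3 - <<'E'
from h import *
q=arm.get_image('top')
for l,z in [('hammer_head',.0065),('hammer',0),('loupe',0),('punch',0),('oil_bottle',0)]:
    for r in arm.place_of(l,q)[:1]: c=r['centre']; print(l,round(r['conf'],2),w(q,c,z).round(4))
xs=np.arange(-.06,-.13,-.0005); ys=np.arange(.013,.007,-.0005)
a=rect(q,.034,xs,ys).astype(float).mean(1); d=np.diff(a[:,0]-a[:,2]); print('butt x',xs[d.argmin()]*1e3,d.min())
ys=np.arange(.07,-.07,-.00025); a=rect(q,.034,np.arange(-.04,-.1,-.0005),ys).astype(np.float32)
for i in (10,40,70,90):
    r=cv2.GaussianBlur(a[i-3:i+4].mean(0)[None],(9,1),0)[0]; d=np.diff(r[:,0]-r[:,2]); m=(ys[:-1]<.03)&(ys[:-1]>-.005); dd=np.where(m,d,0); print(-40-i/2,ys[dd.argmax()]*1e3,ys[dd.argmin()]*1e3)
E
```

```text
tcp [ -34.28 -243.9 ] 0.1278 Fx 0.6 Fy -0.6 Fz -0.3 tq [-0.11 -0.01  0.02] w 35.1 t 28.8
hammer_head 0.76 [324. 172.] [ -46.6 -203.7]
hammer_head 0.58 [0.4666 0.0209 0.0065]
loupe 0.66 [0.7187 0.099  0.    ]
oil_bottle 0.86 [0.6105 0.3138 0.    ]
butt x -93.00000000000003 -17.166666666666686
-45.0 14.999999999999957 2.7499999999999467
-60.0 16.74999999999996 2.2499999999999467
-75.0 16.99999999999996 2.2499999999999467
-85.0 16.74999999999996 1.9999999999999463
```

```bash
python3 -c "
from cell import arm
print(arm.sign_off())"
```

```text
the job is handed in; nothing more can be done
None
```

The job is handed in: the wedge took two pushes, 18 N and then 16 N, and did not visibly move on the second. It sits in the slot at holder x ≈ -63 mm and y ≈ 9.5 mm. The hammer was set down and let go at its old spot. The loupe and oil bottle were last seen within about 7 mm of where they stood; the detector did not report the punch in that last picture, but no move went near it.

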